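# Index the vial carrier and hold the reader's shutter open at the clip

### The job

Push the vial carrier along its rail from the first station to the next one, the middle station in front of the reader's light port, and leave it settled there with the shutter still shut. Then pull the spring-return shutter handle out until its pointer stands over the ridge of the marker clip on the scale, and finish while gripping and holding it there. Leave the clip and the loose things round the reader where they are.

Things in the scene. Friction and masses are not known exactly. Their poses are not given: they have to be found in the camera images.
- reader: Fixed sample reader on a grey base plate 220 x 350 x 12 mm (x, y, z), level, yawed; origin at the centre of its underside. All 'at' positions below are mm in its frame (x away from the robot, y to its left, z up). Grey optics head at x 0 to 100, y -130 to 10, top z 97. Steel rail along y at x -55, from y -165 to 45, top z 22.
- carrier (a joint): Travel (m) of the black vial carrier along the rail toward reader +y. Stations: 0 (start), 0.060 (middle, at the light port), 0.120 (end); black ticks on the plate's near edge. A detent draws it to the nearest station: pushing on takes up to 7 N (8 N at 40 mm/s), none half way, then it is drawn on by up to 6 N into the next. Let go, it rests within 2 mm of a station.
- carrier_tab (a point): Point on the carrier's push tab, an upright aluminium plate 24 x 10 mm (x, y), z 43 to 87; at x -82, y -125 (carrier at 0), z 76, mid-plate. Moves with the carrier. The black carrier block round its foot is 85 x 56 mm, top z 45. A white-capped vial 22 mm across, clamped in the carrier, stands 49 mm further toward +x, top z 106.
- pull (a joint): How far in m the shutter handle is pulled out of the head toward the reader's +y: 0 = shut (spring home), stop at 0.065. A spring pulls it back with 4 N at 0 rising to 11 N at 0.060; it shuts if let go.
- pull_grip (a point): Grip point of the shutter handle, an upright black plate 36 x 12 x 66 mm (x, y, z), z 41 to 107, on a 10 mm rod along y (top of rod z 60). At x 50, y 66 (shut), z 90, mid-plate; moves toward +y when pulled. Shut, 50 mm are free between plate and head (42 mm to the rod gland, top z 66). Grip across its thickness, a finger either side in y.
- pull_pointer (a point): Tip of the handle's pointer, a 6 mm steel arm from the handle's foot toward -x, moving with it; point on the tip's lower edge, at x -12, z 39, same y as pull_grip.
- clip_mark (a point): Just over the thin ridge (2 mm wide) across the dark steel marker clip on the aluminium scale bar (bar x -20 to -4, y 45 to 160, top z 30); at x -12, z 39. Its y differs each time. The handle is at the mark when pull_pointer has the same y as clip_mark in the reader frame.
- clip (a joint): Place of the clip along the scale, in m, on the same count as joint pull: pointer and ridge are in line when joint pull equals joint clip. Held by friction (10 N).
- beaker: Loose small glass beaker, 52 mm across, 63 mm tall, origin at the centre of its underside; stands beyond the reader. Leave it.
- tape: Loose roll of tan tape lying flat, 96 mm across, 25 mm high, origin at the centre of its underside; beyond the reader. Leave it.
- loose_vial: Loose capped vial, 22 mm across, 64 mm tall, origin at the centre of its underside; stands off the reader's +y end. Leave it.
- light_port (a point): Centre of the round light port, a 26 mm dark ring in the near (-x) face of the head, at x -6, y -65, z 66. The middle station puts the carrier's vial in front of it.

How it is judged:
By the outcome, as a careful person would: the job done as asked, in the order asked, and still so for the second after the job is handed in, while the arm keeps its last pose, push and grip.
It also fails if it takes over 48 s, if anything falls off the work surface, if the arm or the gripper's body presses on something with over 40 N, if the wrist force passes 120 N, or if a joint passes its speed limit or range.

### The arm

A 6-joint arm with a two-finger parallel gripper is mounted at the origin on the work surface; the furniture and walls round the work are solid. World frame = base frame: x ahead of the robot, y to its left, z up, the work surface at z = 0. Lengths are in m, angles in degrees, forces in N, time in s.
With the tool pointing down it reaches from about 0.35 to 0.725 m from the base axis. Payload 4.3 kg.
Tool frame: the origin (TCP) lies on the centre line of the jaws, within the pads' length; the fingertips stand 14 mm ahead of it and the grasp point (between the pads) lies 5 mm behind it (env.nose_length is the distance from the TCP to the fingertips, in m); z points along the fingers, y is the line along which they close (so a half turn about z gives the same grasp; the last joint's range is limited). The gripper opens to 85 mm and grips with 20 to 120 N. Pads are 22 mm wide; open, the fingers measure 114 mm over their backs; the gripper's body (76 mm by 85 mm) begins 54 mm behind the grasp point. The pads swing forward as they close: fully open they stand 13 mm farther back than shut.
Start: joints at [64.842, 21.618, 4.641, 73.018, 0, 83.68], TCP at [0.186, 0.544, 0.245] pointing down, gripper open.
Joint ranges: [-156.06, 156.06], [-48.1, 94.91], [-58.44, 69.94], [-101.28, 121.22], [-78.64, 73.56], [-180, 180]. Speed limits (degrees/s): [147.25, 147.25, 180, 180, 180, 180].

### API

Orientations are given as a 3x3 rotation matrix whose columns are the frame's x, y, z axes.
In Python, from cell import env, grab_frame, finder gives the robot as it stands.
- The arm moves only by the tool apply_moves, never from a script. Its argument "steps" is one flat list of numbers, 5 for each row, row after row: the shift along the world's x, y, z normalised to -1 to 1, where 1 is 40 cm, then the turn about the world's z normalised to -1 to 1, where 1 is 120 degrees, then the opening, from 0 (shut) to 1 (fully open). In form: [dx, dy, dz, yaw, gripper, dx, dy, dz, yaw, gripper, ...]. A call has 1 to 20 rows; each row shifts and turns the commanded pose from where the row before left it; what a row does not reach is not made up. A row lasts 1/12 s, in which the tool goes at most 41.7 mm and 7.16 degrees, less where a joint would pass 70% of its speed; a pose out of reach is approached as far as the arm can. A call with a number of a shift or a turn outside -1 to 1 is refused whole. A call with a gripper value outside its range is refused whole. The fingers move at their own pace and stop on an object; the grip force is fixed at half the most. Time passes only in rows, so rows that do not move let the fingers close. It gives the time, the measured TCP pose, the force, the opening and the grip force at its end, in the units of the state.
- env.observe(): the state, without advancing time (a new reading comes with each control period).
- grab_frame(name): name is "side" or "top"; returns a dict with "img" (384x512x3 uint8, red, green, blue), "vfov" (degrees; the focal length in pixels is half the picture's height over the tangent of half this angle, whatever the lens; pixels are square), "cx", "cy" (the principal point, pixels), "extrinsics" (4x4, takes a point from world to camera coordinates). Camera axes: x right, y down, z forward; pixel columns grow to the right and rows downward; lengths in m; the calibration is good to about 2 mm. A picture is of the moment at which its call begins. There is no depth.
- env.sign_off(): hands the job in; it is judged then, once.
Trained networks look in a picture, given as the dict that the camera call returned (one of the last four; its "shot" number tells which), for a name from the list of things; names that differ only in an ending like _2 or _b are one class to them, and where a whole thing is asked for, a point or a joint stands for the part that bears it (a point fixed in the world has none). Each returns a list of dicts, best first, with "score" (0 to 1); they miss things now and then, are a little off and sometimes report something else, mostly with a low value. They report only what shows in the picture. A call takes as long as a camera call.
- finder.search_frame(picture, query): "location" ([x, y, z] in m, in world coordinates, good to about 4 mm: the middle of the surface that is visible of it).
- finder.trace(picture, query): "mask" (384x512 bool, what is visible of it).
- finder.pinpoint(picture, query): "location" ([x, y, z] in m, in world coordinates, good to about 4 mm: a listed point, or the origin of a listed thing).
The state is a dict: "clock": time; "joints": joint angles; "qvel": joint speeds; "effort": joint torques, N m; "ee_pos": TCP position; "tool_rot": TCP orientation; "wrist_force": force on the tool from outside, world axes, zero at the start; "ft_torque": the same for the moment, N m; "opening": finger opening in m; "grip_force": force on a finger pad.
Only numpy, scipy, OpenCV 4.12 (cv2) and the standard library are available. Lean on these libraries where they do the work, as an engineer would, in place of code of your own. Each camera call takes 0.05 s, during which the arm holds its last target. There are 200 camera calls.

## Working session

There is one attempt and no reset: what is moved stays moved. The work goes in short steps, Python scripts to look and compute and a tool call to move; the robot and the scene stay as the last step left them, time stands still between calls to the robot, and variables do not carry over. Pictures are saved under pics/ and viewed, at most 10 in all, crops included, and the job is handed in when it is done.

Besides the shell and the picture viewer there is one more tool, called after "Request:" as name(argument=value, ...) on one line, values as JSON. apply_moves: Moves the arm, as the interface text tells. Scaled input: -1 to 1 covers 40 cm each way for a shift and 120 degrees each way for a turn. Its arguments: {"type":"object","properties":{"steps":{"type":"array"}},"required":["steps"]}

```bash
ls; mkdir -p pics; python3 - <<'E'
from cell import env, grab_frame, finder
import cv2,numpy as np
s=env.observe();print(s)
for n in("side","top"):
    p=grab_frame(n);cv2.imwrite(f"pics/{n}0.png",p["img"][:,:,::-1])
    print(n,p["vfov"],p["cx"],p["cy"],np.round(p["extrinsics"],4).tolist())
    for q in("reader","carrier_tab","pull_grip","pull_pointer","clip_mark","light_port","loose_vial","beaker","tape"):
        r=finder.pinpoint(p,q);print(q,[(np.round(a["location"],4).tolist(),round(a["score"],2)) for a in r[:2]])
E
```

```text
pics
{'clock': 0.0, 'joints': array([6.48403072e+01, 2.16614839e+01, 4.56157922e+00, 7.30164318e+01,
       3.32895573e-04, 8.36818247e+01]), 'qvel': array([-0.03092017, -0.01864753,  0.01875319, -0.01191587, -0.03810947,
       -0.05299639]), 'effort': array([-2.95900565e-03, -4.63604307e+01,  2.69877791e+01,  2.09336670e-02,
       -2.57771298e-04, -1.53094527e-05]), 'ee_pos': array([0.18540834, 0.54362859, 0.24435579]), 'tool_rot': array([[-9.46415391e-01,  3.22950699e-01, -8.68491141e-04],
       [ 3.22951786e-01,  9.46413639e-01, -1.83534658e-03],
       [ 2.29225400e-04, -2.01748101e-03, -9.99997939e-01]]), 'wrist_force': array([-0.5023861 ,  0.09259675,  0.09610283]), 'ft_torque': array([0.04519723, 0.04444336, 0.03389395]), 'grip_force': 0.0, 'opening': 0.0852491673192}
side 43.55301275657621 253.1205563710613 184.24681991668504 [[-0.9808, -0.1948, 0.0045, 0.5825], [-0.1108, 0.5387, -0.8352, 0.132], [0.1603, -0.8197, -0.5499, 1.0167], [0.0, 0.0, 0.0, 1.0]]
reader [([0.5725, -0.1514, -0.004], 0.81)]
carrier_tab [([0.4798, -0.2664, 0.0745], 0.8), ([0.5709, -0.0468, 0.0342], 0.2
[... 323 characters left out ...]
6, -0.2995, 0.0013], 0.71)]
tape [([0.7635, -0.1176, -0.0001], 0.77)]
top 53.69782834160972 252.4665724070812 196.82019868144047 [[-0.0071, -0.9999, -0.0129, 0.0174], [-0.9903, 0.0088, -0.1389, 0.598], [0.139, 0.0118, -0.9902, 0.8363], [0.0, 0.0, 0.0, 1.0]]
reader [([0.5717, -0.1485, -0.0006], 0.55)]
carrier_tab [([0.4782, -0.268, 0.0762], 0.82)]
pull_grip [([0.6301, -0.0899, 0.0916], 0.49)]
pull_pointer [([0.5675, -0.0855, 0.0432], 0.67)]
clip_mark [([0.5703, -0.0478, 0.0427], 0.37)]
light_port [([0.5646, -0.2131, 0.0674], 0.82)]
loose_vial [([0.6293, 0.0859, -0.0007], 0.52)]
beaker [([0.7371, -0.2991, 0.0012], 0.79), ([0.5622, -0.2164, 0.069], 0.67)]
tape [([0.7592, -0.1168, -0.004], 0.8)]
```

View pics/side0.png

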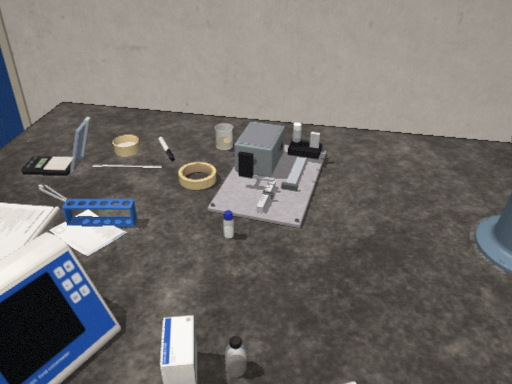

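View pics/top0.png

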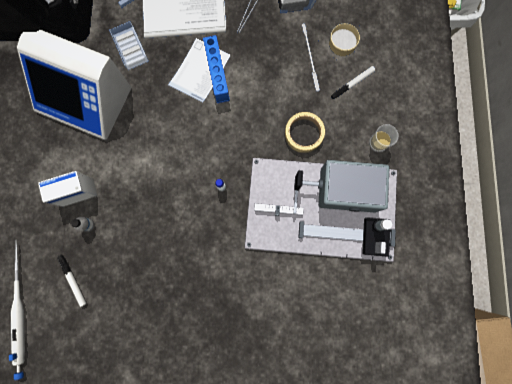

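```bash
cat > fit.py <<'E'
import numpy as np
from scipy.optimize import least_squares
M={'reader':(0,0,0),'tab':(-82,-125,76),'grip':(50,66,90),'ptr':(-12,66,39),'port':(-6,-65,66)}
W={'reader':[(.5725,-.1514),(.5717,-.1485)],'tab':[(.4798,-.2664),(.4782,-.268)],'grip':[(.6311,-.0856),(.6301,-.0899)],'ptr':[(.5665,-.085),(.5675,-.0855)],'port':[(.5613,-.2164),(.5646,-.2131)]}
def T(p,m):
    c,s=np.cos(p[2]),np.sin(p[2]);return np.array([p[0]+c*m[0]/1e3-s*m[1]/1e3,p[1]+s*m[0]/1e3+c*m[1]/1e3])
f=lambda p:np.concatenate([T(p,M[k])-w for k in M for w in W[k]])
r=least_squares(f,[.57,-.15,0]);p=r.x
print(p,np.degrees(p[2]));print((r.fun*1000).round(1).reshape(-1,2).tolist())
c,s=np.cos(p[2]),np.sin(p[2])
for q in [(.5742,-.0424),(.5703,-.0478)]:
    d=np.array(q)-p[:2];print('clip local',c*d[0]+s*d[1],-s*d[0]+c*d[1])
E
python3 fit.py
```

```text
[ 0.57335635 -0.15035081 -0.09227659] -5.287059290302913
[[0.9, 1.0], [1.7, -1.9], [0.4, -0.9], [2.0, 0.7], [-1.9, -3.6], [-0.9, 0.7], [1.0, 1.5], [-0.0, 2.0], [0.1, 1.9], [-3.2, -1.4]]
clip local -0.00910713673630276 0.10756927496293163
clip local -0.012492957583808407 0.10183288087007186
```

The side view shows the reader at about (275,170) with the carrier at (305,150). In the top view the plate covers about (247–397, 158–262), with the carrier at (378,237) and the scale and clip at (280,210). Both cameras have a clear view. I'll zoom in to refine the clip reading.

```bash
cat > h.py <<'E'
import numpy as np,cv2
P=[0.57336,-0.15035,-0.09228]
def loc2w(m,p=P):
    c,s=np.cos(p[2]),np.sin(p[2]);x,y,z=np.array(m)/1e3
    return np.array([p[0]+c*x-s*y,p[1]+s*x+c*y,z])
def proj(pic,w):
    E=pic["extrinsics"];q=E[:3,:3]@w+E[:3,3];f=192/np.tan(np.radians(pic["vfov"]/2))
    return np.array([pic["cx"]+f*q[0]/q[2],pic["cy"]+f*q[1]/q[2]])
def crop(pic,x0,y0,w,h,k):
    return cv2.resize(pic["img"][y0:y0+h,x0:x0+w,::-1],None,fx=k,fy=k,interpolation=cv2.INTER_CUBIC)
E
python3 - <<'E'
from cell import grab_frame
from h import *
a=grab_frame("top");b=grab_frame("side")
A=crop(a,242,150,160,116,5);cv2.imwrite("pics/t1.png",A)
cv2.imwrite("pics/s1.png",crop(b,210,115,125,110,5))
for n,m in dict(c1=(-110,175,12),c2=(110,175,12),c3=(110,-175,12),c4=(-110,-175,12),bar0=(-12,45,30),bar1=(-12,160,30),ptr=(-12,66,39),c36=(-12,102,39),c42=(-12,108,39)).items():
    print(n,((proj(a,loc2w(m))-[242,150])*5).round(0),((proj(b,loc2w(m))-[210,115])*5).round(0))
E
```

```text
c1 [  9. 492.] [454. 544.]
c2 [49. 37.] [-13. 459.]
c3 [773.  95.] [205. 118.]
c4 [758. 557.] [583. 172.]
bar0 [304. 305.] [314. 322.]
bar1 [ 58. 284.] [250. 454.]
ptr [261. 299.] [304. 329.]
c36 [183. 292.] [284. 369.]
c42 [170. 291.] [281. 376.]
```

View pics/t1.png

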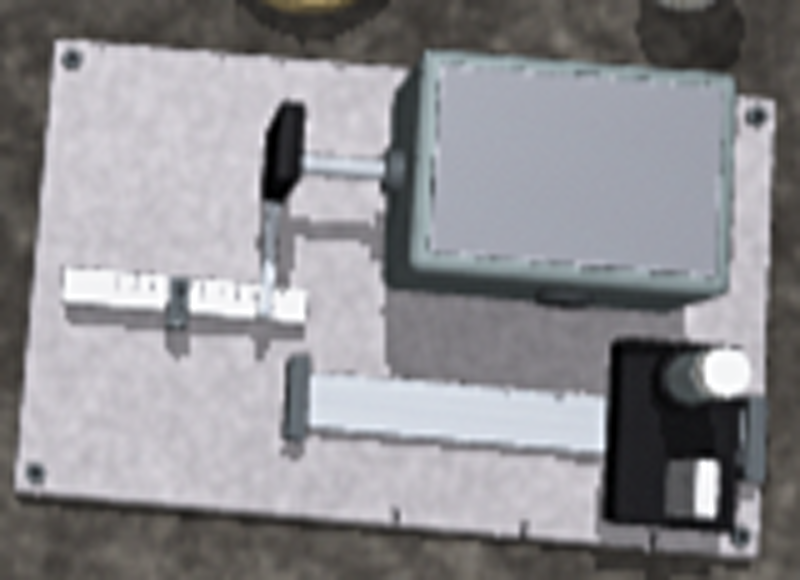

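View pics/s1.png

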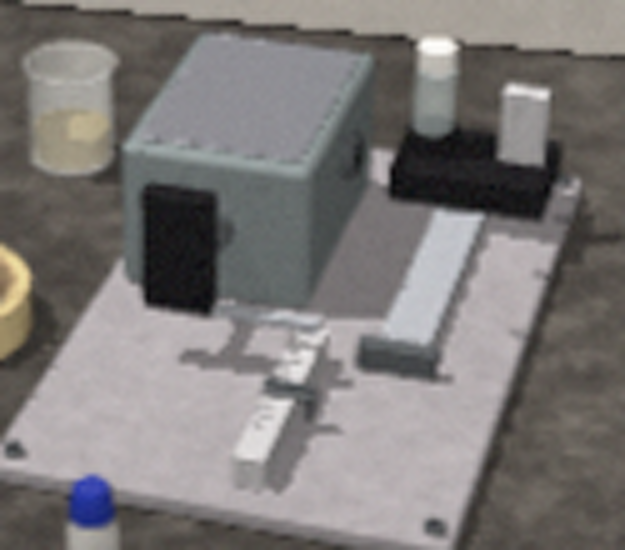

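Top crop: plate corners at (55,40), (775,98), (757,555) and (18,492), within about 1.5 mm of my fit. The clip ridge is at about (177,300) and the pointer at (265,310), so the pull should be about 40 mm. Next I'll move above the tab with the fingers part closed, so they can cage it.

Request:
apply_moves(steps=[0.05,-0.07,0,0.028,0.35,0.05,-0.07,0,0.028,0.35,0.05,-0.07,0,0.028,0.35,0.05,-0.07,0,0.028,0.35,0.05,-0.07,0,0,0.35,0.05,-0.07,0,0,0.35,0.05,-0.07,0,0,0.35,0.05,-0.07,0,0,0.35,0.05,-0.07,0,0,0.35,0.05,-0.07,0,0,0.35,0.05,-0.07,0,0,0.35,0.05,-0.07,0,0,0.35,0.05,-0.07,0,0,0.35,0.05,-0.07,0,0,0.35])

```text
clock: 2.27
ee_pos: [0.4665, 0.1507, 0.2456]
tool_rot: [[-0.996, 0.094, 0.001], [0.094, 0.996, 0.0], [-0.001, 0.0, -1.0]]
wrist_force: [-0.1, 1.5, 0.1]
opening: 0.0297
grip_force: 0.0
```

Request:
apply_moves(steps=[0.0025,-0.07,0,0,0.35,0.0025,-0.07,0,0,0.35,0.0025,-0.07,0,0,0.35,0.0025,-0.07,0,0,0.35,0.0025,-0.07,0,0,0.35,0.0025,-0.07,0,0,0.35,0.0025,-0.07,0,0,0.35,0.0025,-0.07,0,0,0.35,0.0025,-0.07,0,0,0.35,0.0025,-0.07,0,0,0.35,0.0025,-0.07,0,0,0.35,0.0025,-0.07,0,0,0.35,0.0025,-0.07,0,0,0.35,0.0025,-0.07,0,0,0.35,0,0,0,0,0.35,0,0,0,0,0.35])

```text
clock: 3.6
ee_pos: [0.4796, -0.241, 0.2451]
tool_rot: [[-0.995, 0.097, 0.0], [0.097, 0.995, 0.0], [-0.0, 0.0, -1.0]]
wrist_force: [-0.1, 0.3, -0.2]
opening: 0.0299
grip_force: 0.0
```

Request:
apply_moves(steps=[0,-0.035,0,0,0.35,0,-0.033,0,0,0.35,0,0,-0.08,0,0.35,0,0,-0.08,0,0.35,0,0,-0.07,0,0.35,0,0,0,0,0.35])

```text
clock: 4.1
ee_pos: [0.4762, -0.2646, 0.1478]
tool_rot: [[-0.996, 0.094, -0.008], [0.094, 0.996, 0.006], [0.009, 0.005, -1.0]]
wrist_force: [-1.3, 1.2, 0.2]
opening: 0.0302
grip_force: 0.0
```

```bash
python3 - <<'E'
from cell import grab_frame
from h import *
a=grab_frame("top");b=grab_frame("side")
A=crop(a,300,180,110,100,5);B=crop(b,260,70,100,100,5)
cv2.imwrite("pics/t2.png",cv2.resize(np.hstack([cv2.resize(A,(550,500)),B]),(798,380)))
E
```

```text
(no output)
```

View pics/t2.png

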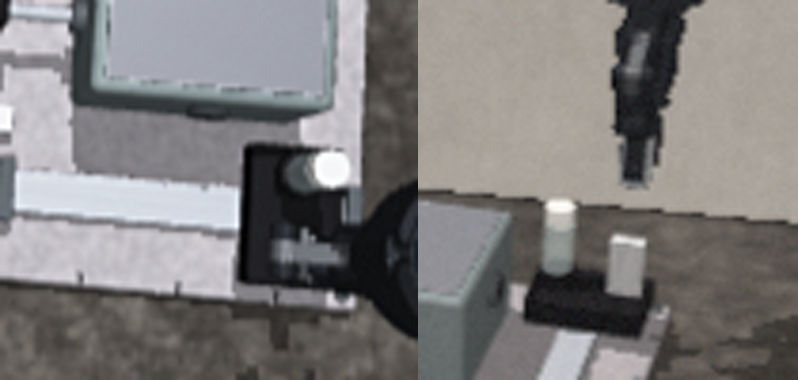

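The crop shows the fingers above the tab (about (300,245) in the left half, and at (635,170) above the tab at (627,265) in the right half). I'll lower them round it.

Request:
apply_moves(steps=[0.003,-0.004,-0.05,0,0.35,0.003,-0.004,-0.05,0,0.35,0,0,-0.04,0,0.35,0,0,-0.03,0,0.35,0,0,0,0,0.35,0,0,0,0,0.35])

```text
clock: 4.7
ee_pos: [0.4832, -0.2709, 0.0871]
tool_rot: [[-0.996, 0.094, 0.002], [0.094, 0.996, -0.001], [-0.002, -0.001, -1.0]]
wrist_force: [0.3, 0.1, -0.7]
opening: 0.0301
grip_force: 0.0
```

Request:
apply_moves(steps=[-0.002,0,-0.022,0,0.35,0,0.0075,0,0,0.35,0.0007,0.0075,0,0,0.35,0.0007,0.0075,0,0,0.35,0.0007,0.0075,0,0,0.35,0.0007,0.0075,0,0,0.35,0.0007,0.0075,0,0,0.35,0.0007,0.0075,0,0,0.35,0.0007,0.0075,0,0,0.35,0.0007,0.0075,0,0,0.35])

```text
clock: 5.53
ee_pos: [0.4837, -0.2451, 0.077]
tool_rot: [[-0.995, 0.095, -0.0], [0.095, 0.995, -0.005], [-0.0, -0.005, -1.0]]
wrist_force: [-1.4, -7.7, -1.3]
opening: 0.0297
grip_force: 4.0
```

Request:
apply_moves(steps=[0.0007,0.0075,0,0,0.35,0.0007,0.0075,0,0,0.35,0.0007,0.0075,0,0,0.35,0.0007,0.0075,0,0,0.35,0.0007,0.0075,0,0,0.35,0.0007,0.0075,0,0,0.35])

```text
clock: 6.03
ee_pos: [0.4856, -0.225, 0.0769]
tool_rot: [[-0.996, 0.094, 0.001], [0.094, 0.996, 0.0], [-0.001, 0.0, -1.0]]
wrist_force: [0.8, 0.2, -0.7]
opening: 0.0299
grip_force: 0.1
```

Request:
apply_moves(steps=[0.0007,0.0075,0,0,0.35,0.0007,0.0075,0,0,0.35,0.0007,0.0075,0,0,0.35,0.0007,0.0075,0,0,0.35,0.0007,0.0075,0,0,0.35,0.0007,0.0075,0,0,0.35,0,0,0,0,0.35,0,0,0,0,0.35])

```text
clock: 6.7
ee_pos: [0.4869, -0.2069, 0.0765]
tool_rot: [[-0.996, 0.094, -0.0], [0.094, 0.996, 0.0], [0.0, 0.0, -1.0]]
wrist_force: [-0.5, 0.4, 0.3]
opening: 0.03
grip_force: 0.0
```

```bash
python3 - <<'E'
from cell import grab_frame,finder,env
from h import *
p=P;c,s=np.cos(p[2]),np.sin(p[2])
print(env.observe()["wrist_force"])
for n in("side","top"):
    b=grab_frame(n)
    for q in("carrier_tab","carrier"):
        for r in (finder.pinpoint(b,q) if q=="carrier_tab" else finder.search_frame(b,q))[:2]:
            d=r["location"][:2]-np.array(p[:2]);print(n,q,r["score"],(1e3*np.array([c*d[0]+s*d[1],-s*d[0]+c*d[1]])).round(1))
E
```

```text
[-0.5190363   0.38040235  0.27500576]
side carrier_tab 0.64 [-83.5 -64.6]
side carrier_tab 0.38 [-10.4 104.8]
side carrier 0.8 [-50.  -54.8]
side carrier 0.69 [181.8  61.1]
top carrier_tab 0.76 [-82.1 -61.9]
top carrier 0.96 [-38.3 -50.8]
top carrier 0.48 [43.1 66.3]
```

The carrier sits at about 60 mm and nothing is touching it. I'll lift straight up and go over the handle.

Request:
apply_moves(steps=[0,0,0.03,0,0.35,0,0,0.07,0,0.35,0,0,0.1,0,0.35,0,0,0.1,0,0.5,0.06,0.049,0,0,0.5,0.06,0.049,0,0,0.5,0.06,0.049,0,0,0.5,0.06,0.049,0,0,0.5,0.06,0.049,0,0,0.5,0.055,0.049,0,0,0.5,0,0,0,0,0.5,0,0,0,0,0.5,0,0,0,0,0.5])

```text
clock: 8.08
ee_pos: [0.6284, -0.0898, 0.1962]
tool_rot: [[-0.996, 0.094, -0.001], [0.094, 0.996, -0.0], [0.001, -0.0, -1.0]]
wrist_force: [-0.9, 0.1, -0.4]
opening: 0.0424
grip_force: 0.0
```

```bash
python3 - <<'E'
from cell import grab_frame,finder,env
from h import *
p=P;c,s=np.cos(p[2]),np.sin(p[2])
d=env.observe()["ee_pos"][:2]-np.array(p[:2]);print("tcp local",c*d[0]+s*d[1],-s*d[0]+c*d[1])
for n in("side","top"):
    b=grab_frame(n)
    for q in("carrier_tab","pull_grip","pull_pointer","clip_mark"):
        for r in finder.pinpoint(b,q)[:1]:
            d=r["location"][:2]-np.array(p[:2]);print(n,q,round(r["score"],2),(1e3*np.array([c*d[0]+s*d[1],-s*d[0]+c*d[1]])).round(1),r["location"].round(4) if hasattr(r["location"],"round") else r["location"])
    cv2.imwrite(f"pics/{n}3.png",b["img"][:,:,::-1])
    if n=="side":S=crop(b,210,60,130,120,4)
    else:A=crop(b,242,150,160,120,4)
cv2.imwrite("pics/c3.png",cv2.resize(np.hstack([cv2.resize(S,(520,480)),A]),(798,330)))
E
```

```text
tcp local 0.04921066657614073 0.0653379511312132
side carrier_tab 0.63 [-83.6 -63.3] [0.4843, -0.2057, 0.0757]
side pull_grip 0.8 [52.1 66.4] [0.6314, -0.089, 0.0928]
side pull_pointer 0.8 [-13.2  64. ] [0.5661, -0.0854, 0.0367]
side clip_mark 0.58 [ -7.7 106.3] [0.5755, -0.0438, 0.0387]
```

View pics/c3.png

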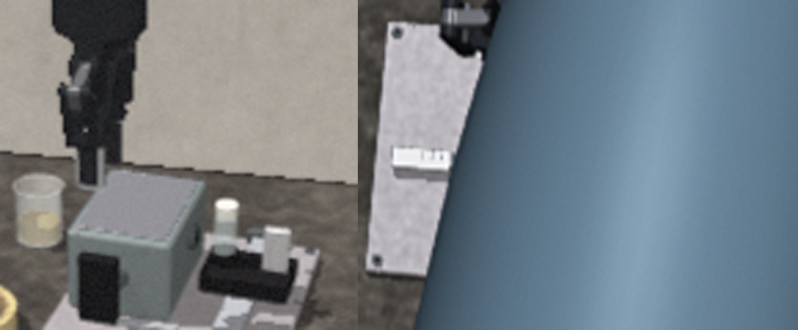

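The side crop shows the gripper above the handle plate (handle at (98,287), tips at (90,180)). The top view is blocked by the arm. The carrier sits in front of the port, so I'll descend.

Request:
apply_moves(steps=[0.001,0.001,-0.06,0,0.5,0.001,0.001,-0.06,0,0.5,0,0,-0.05,0,0.5,0,0,-0.04,0,0.5,0,0,-0.03,0,0.5,0,0,-0.02,0,0.5,0,0,-0.018,0,0.5,0,0,0,0,0.5,0,0,0,0,0.5])

```text
clock: 9.33
ee_pos: [0.6298, -0.0888, 0.0855]
tool_rot: [[-0.996, 0.094, 0.0], [0.094, 0.996, 0.0], [-0.0, 0.0, -1.0]]
wrist_force: [0.1, 0.2, 0.5]
opening: 0.0427
grip_force: 0.0
```

Request:
apply_moves(steps=[0,0,0,0,0.3,0,0,0,0,0.2,0,0,0,0,0,0,0,0,0,0,0,0,0,0,0,0,0,0,0,0,0,0,0,0,0])

```text
clock: 9.92
ee_pos: [0.6304, -0.0898, 0.0865]
tool_rot: [[-0.995, 0.095, 0.002], [0.095, 0.995, -0.002], [-0.002, -0.002, -1.0]]
wrist_force: [-1.9, -3.7, 5.7]
opening: 0.0111
grip_force: 59.4
```

Gripped. I'll pull about 34 mm, then measure.

Request:
apply_moves(steps=[0,0.005,0,0,0,0.0007,0.0075,0,0,0,0.0007,0.0075,0,0,0,0.0007,0.0075,0,0,0,0.0007,0.0075,0,0,0,0.0007,0.0075,0,0,0,0.0007,0.0075,0,0,0,0.0007,0.0075,0,0,0,0.0007,0.0075,0,0,0,0.0007,0.0075,0,0,0,0.0007,0.0075,0,0,0,0.0007,0.005,0,0,0,0,0,0,0,0,0,0,0,0,0])

```text
clock: 11.08
ee_pos: [0.6336, -0.0568, 0.0865]
tool_rot: [[-0.995, 0.095, 0.002], [0.095, 0.995, -0.004], [-0.002, -0.004, -1.0]]
wrist_force: [-1.3, -6.8, 5.7]
opening: 0.0114
grip_force: 59.3
```

```bash
cat > m.py <<'E'
from cell import grab_frame,finder,env
from h import *
import sys
p=P;c,s=np.cos(p[2]),np.sin(p[2])
o=env.observe();print(o["clock"],o["ee_pos"],o["wrist_force"],o["opening"])
for n in("side","top"):
    b=grab_frame(n)
    for q in("carrier_tab","pull_grip","pull_pointer","clip_mark"):
        for r in finder.pinpoint(b,q)[:1]:
            d=r["location"][:2]-np.array(p[:2]);print(n,q,round(r["score"],2),(1e3*np.array([c*d[0]+s*d[1],-s*d[0]+c*d[1]])).round(1))
    if n=="side":
        x0,y0=240,170;cv2.imwrite(sys.argv[1],crop(b,x0,y0,60,50,10))
        for y in (66,98,100,102,104,106,108,110):print(y,((proj(b,loc2w((-12,y,39)))-[x0,y0])*10).round(0),((proj(b,loc2w((-12,y,30)))-[x0,y0])*10).round(0))
E
python3 m.py pics/m1.png
```

```text
11.0833 [ 0.63359794 -0.05680877  0.08654724] [-1.28067449 -6.81501846  5.65745504] 0.01141786518619687
side carrier_tab 0.92 [-79.9 -65.1]
side pull_grip 0.78 [ 51.6 102.7]
side pull_pointer 0.53 [ -7.7 100.7]
side clip_mark 0.4 [ -8.1 105.3]
66 [307. 107.] [306. 139.]
98 [273. 178.] [272. 210.]
100 [270. 183.] [270. 214.]
102 [268. 187.] [267. 219.]
104 [266. 192.] [265. 224.]
106 [264. 196.] [263. 228.]
108 [261. 201.] [261. 233.]
110 [259. 206.] [258. 237.]
top carrier_tab 0.7 [-81.3 -64.2]
```

View pics/m1.png

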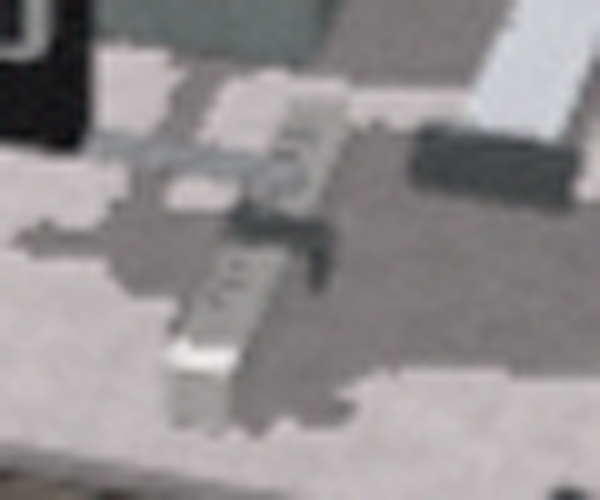

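Side crop: the pointer arm crosses the bar at about (280,175) and the dark clip is at about (280,225), so it's still a few mm short. I'll measure the clip, bar ends and pointer at subpixel level in the saved opening pictures.

```bash
cat > prof.py <<'E'
from cell import grab_frame
from h import *
from scipy.ndimage import map_coordinates
ys=np.arange(38,170,1.0)
for n,f in(("top","pics/top0.png"),("side","pics/side0.png")):
    b=grab_frame(n);g=cv2.imread(f).astype(float).mean(2)
    for z in (30,39):
        acc=0
        for x in((-18,-15,-12,-9,-6) if n=="top" else (-16,-12,-8)):
            uv=np.array([proj(b,loc2w((x,y,z))) for y in ys]);acc=acc+map_coordinates(g,[uv[:,1],uv[:,0]],order=1)
        acc=acc/(5 if n=="top" else 3)
        print(n,z,' '.join(f"{int(y)}:{v:.0f}" for y,v in zip(ys,acc)))
E
python3 prof.py
```

```text
top 30 38:196 39:194 40:192 41:190 42:188 43:185 44:183 45:193 46:219 47:242 48:243 49:243 50:243 51:243 52:244 53:243 54:243 55:240 56:236 57:233 58:236 59:235 60:223 61:211 62:207 63:205 64:207 65:210 66:210 67:202 68:198 69:213 70:229 71:235 72:239 73:242 74:242 75:242 76:234 77:224 78:223 79:234 80:243 81:244 82:244 83:241 84:237 85:235 86:237 87:240 88:240 89:240 90:239 91:239 92:235 93:226 94:220 95:229 96:239 97:241 98:237 99:208 100:166 101:132 102:109 103:89 104:89 105:92 106:98 107:109 108:123 109:150 110:182 111:211 112:236 113:243 114:241 115:239 116:230 117:221 118:223 119:231 120:237 121:237 122:237 123:233 124:227 125:226 126:230 127:235 128:237 129:239 130:239 131:239 132:236 133:232 134:230 135:235 136:239 137:239 138:238 139:238 140:237 141:237 142:237 143:236 144:236 145:236 146:236 147:236 148:237 149:237 150:237 151:237 152:237 153:238 154:239 155:240 156:241 157:239 158:220 159:197 160:189 161:192 162:195 163:196 164:197 165:197 166:197 167:198 168:199 169:200
top 39 38:198 39:197 40:195 41:193 42:190 43:188 44:185 45:184 46:196 47:223 48:245 49:247 50:246 51:24
[... 2186 characters left out ...]
9:158 80:159 81:163 82:171 83:180 84:190 85:197 86:202 87:205 88:207 89:208 90:208 91:203 92:195 93:187 94:182 95:182 96:186 97:192 98:196 99:198 100:198 101:198 102:199 103:200 104:199 105:193 106:185 107:174 108:161 109:148 110:135 111:123 112:110 113:100 114:93 115:87 116:88 117:92 118:97 119:102 120:108 121:115 122:123 123:134 124:146 125:161 126:178 127:192 128:204 129:210 130:209 131:206 132:202 133:198 134:197 135:199 136:201 137:203 138:202 139:200 140:197 141:196 142:198 143:202 144:204 145:206 146:206 147:204 148:204 149:204 150:204 151:206 152:209 153:213 154:216 155:216 156:216 157:216 158:216 159:216 160:215 161:216 162:216 163:217 164:216 165:216 166:216 167:217 168:217 169:217
```

Request:
apply_moves(steps=[0.0005,0.005,0,0,0,0.0005,0.005,0,0,0,0.0004,0.004,0,0,0,0,0,0,0,0,0,0,0,0,0])

```text
clock: 12.1
ee_pos: [0.6341, -0.0515, 0.0866]
tool_rot: [[-0.995, 0.096, 0.002], [0.096, 0.995, -0.004], [-0.002, -0.004, -1.0]]
wrist_force: [-0.5, -8.1, 5.5]
opening: 0.0114
grip_force: 59.3
```

```bash
python3 m.py pics/m2.png; cat > edge.py <<'E'
from cell import grab_frame
from h import *
from scipy.ndimage import map_coordinates
b=grab_frame("side");cv2.imwrite("pics/side_now.png",b["img"][:,:,::-1])
def prof(g,x,z,ys):
    uv=np.array([proj(b,loc2w((x,y,z))) for y in ys]);return map_coordinates(g,[uv[:,1],uv[:,0]],order=1)
ys=np.arange(50,150,.25)
for f in("pics/side0.png","pics/side_now.png"):
    g=cv2.imread(f).astype(float).mean(2);o=[]
    for x in(38,42,46,50,54,58,62):
        v=prof(g,x,41,ys);i=[k for k in range(len(ys)-1) if v[k]<60<=v[k+1]];o.append([ys[k] for k in i])
    print(f,o)
    w=np.arange(56,120,1.)
    for x in (5,15):print(x,' '.join(f"{int(y)}:{v:.0f}" for y,v in zip(w,prof(g,x,42,w))))
E
python3 edge.py
```

```text
12.1 [ 0.6341245  -0.05150028  0.08656653] [-0.45422779 -8.11049051  5.52377414] 0.011359254966739268
side carrier_tab 0.84 [-81.8 -65.7]
side pull_grip 0.59 [ 50.2 109.2]
side pull_pointer 0.65 [ -8.4 101.9]
side clip_mark 0.46 [-10.6 101.9]
66 [307. 107.] [306. 139.]
98 [273. 178.] [272. 210.]
100 [270. 183.] [270. 214.]
102 [268. 187.] [267. 219.]
104 [266. 192.] [265. 224.]
106 [264. 196.] [263. 228.]
108 [261. 201.] [261. 233.]
110 [259. 206.] [258. 237.]
top carrier_tab 0.82 [-83.8 -64.5]
top pull_grip 0.69 [ 176.3 -134. ]
top pull_pointer 0.45 [ 33.7 238.4]
pics/side0.png [[np.float64(67.75)], [np.float64(67.25)], [np.float64(67.5)], [np.float64(67.75)], [np.float64(68.0)], [np.float64(67.0)], [np.float64(67.25)]]
5 56:142 57:153 58:163 59:170 60:173 61:176 62:180 63:184 64:178 65:167 66:156 67:145 68:136 69:140 70:145 71:151 72:157 73:163 74:168 75:171 76:175 77:179 78:180 79:180 80:180 81:180 82:181 83:180 84:180 85:179 86:178 87:178 88:178 89:178 90:177 91:176 92:173 93:171 94:169 95:167 96:159 97:149 98:138 99:127 100:119 101:118 102:118 103:117 104:117 105:117 106:117 107
[... 1000 characters left out ...]
90:186 91:186 92:185 93:183 94:181 95:179 96:173 97:165 98:157 99:149 100:143 101:143 102:144 103:144 104:146 105:146 106:147 107:149 108:152 109:157 110:164 111:171 112:179 113:186 114:189 115:190 116:191 117:191 118:189 119:187
15 56:116 57:121 58:121 59:121 60:121 61:121 62:121 63:123 64:123 65:124 66:124 67:124 68:124 69:124 70:124 71:124 72:125 73:125 74:125 75:124 76:124 77:124 78:125 79:125 80:125 81:126 82:126 83:127 84:127 85:127 86:126 87:126 88:126 89:126 90:126 91:125 92:125 93:124 94:124 95:126 96:127 97:129 98:131 99:133 100:136 101:139 102:141 103:143 104:140 105:137 106:135 107:132 108:130 109:126 110:122 111:119 112:116 113:117 114:119 115:122 116:125 117:124 118:124 119:123
```

View pics/m2.png

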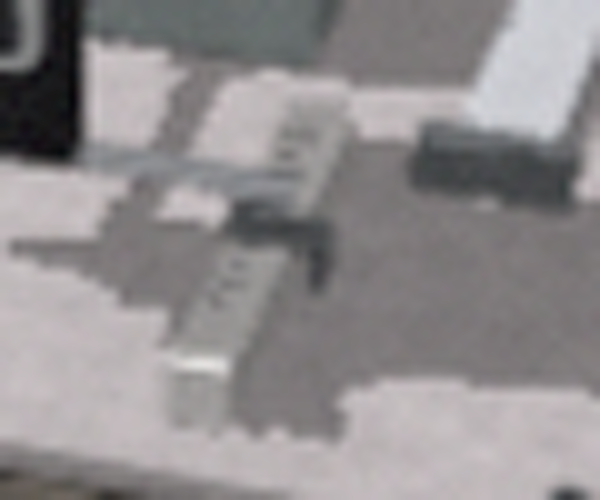

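```bash
python3 - <<'E'
import cv2,numpy as np
a=cv2.imread("pics/top0.png")[198:222,252:308];b=cv2.imread("pics/side0.png")[176:216,250:284]
A=cv2.resize(a,None,fx=14,fy=14,interpolation=cv2.INTER_NEAREST);B=cv2.resize(b,None,fx=9,fy=9,interpolation=cv2.INTER_NEAREST)
out=np.zeros((700,1000,3),np.uint8);out[:336,:784]=A;out=out[:, :784];out[340:700,:306]=B
cv2.imwrite("pics/z.png",out[:600] if 0 else cv2.resize(out,(672,600),interpolation=cv2.INTER_AREA))
g=a.astype(int).mean(2).astype(int);print(g[6:18,8:56])
E
```

```text
[[239 235 241 239 235 222 221 207 193 159 193 190 173 204 203 199 202 201
  197 198 204 204 203 199 195 199 199 202 204 199 199 205 208 203 176 229
  235 135 121 137 191 204 201 204 204 199 195 191]
 [246 245 246 246 243 223 240 240 238 198 240 240 234 243 242 211 164 153
  149 157 184 181 193 189 173 199 201 204 202 194 197 201 198 195 187 228
  234 127 113 134 206 207 201 201 197 195 193 191]
 [243 243 243 244 243 218 244 247 243 218 247 246 212 248 251 216 128  98
   93 128 200 239 212 240 237 241 238 236 223 189 204 197 179 192 190 223
  205 121 114 127 201 204 199 195 195 193 196 194]
 [243 243 243 243 242 219 243 243 228 217 245 242 184 245 251 211 118  80
   68 124 217 250 198 248 248 246 231 246 243 209 241 241 236 238 224 221
  187 158 153 153 221 215 202 191 193 197 200 198]
 [245 245 244 244 243 237 243 243 236 236 244 244 232 246 251 211 121  79
   62 137 251 249 209 246 246 243 222 246 246 193 248 248 231 210 232 221
  210 237 190 236 245 242 239 213 193 195 199 198]
 [251 249 247 247 246 244 245 245 245 245 245 245 245 247 252 217 126  93
   92 152 255 248 222 245 246 2
[... 588 characters left out ...]
195 208 216 231 246 249 250 253 254 255 194 199 196
  221 252 249 246 246 248 251 158 183 192 198 200]
 [129 127 125 125 124 124 128 130 127 122 123 123 128 124 117  99 109 109
  109  95 117 119 115 119 130 132 148 170 178 181 182 186 189 135 138 151
  192 226 246 249 250 254 254 178 188 194 200 201]
 [134 130 129 130 128 129 130 127 126 125 128 130 133 128 119 106 120 142
  111 106 128 126 124 125 123 118 116 117 119 120 115 117 127 115 117 122
  132 139 168 176 181 179 186 186 194 195 197 196]
 [186 184 182 185 183 181 174 131 126 127 130 135 135 129 121  73  78 100
   74 103 131 129 126 127 124 121 121 124 123 123 122 128 133 132 130 127
  121 113 114 115 114 106 118 190 199 200 201 194]]
```

View pics/z.png

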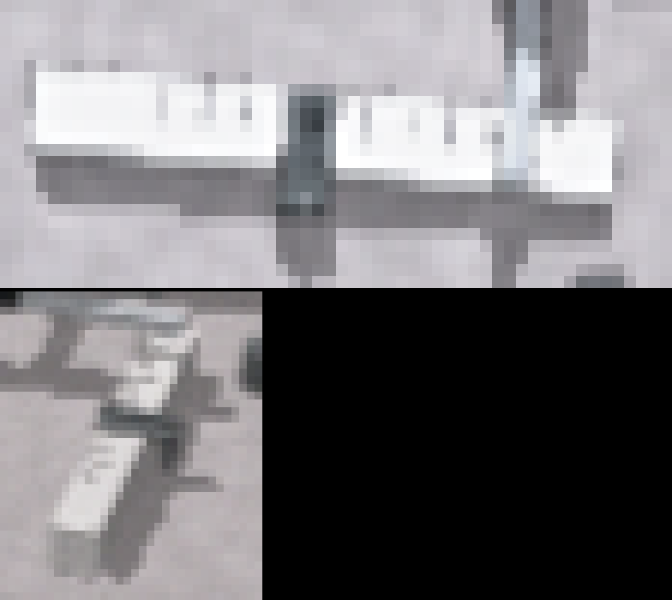

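Top zoom: the clip is centred at column 17.3 and the shut pointer at column 34.9, which puts the mark at about 39.9 mm. The handle edge has moved about 39.0 mm, so I'll pull about 1 mm more and re-check.

Request:
apply_moves(steps=[0.0002,0.0025,0,0,0,0,0,0,0,0,0,0,0,0,0,0,0,0,0,0])

```text
clock: 12.98
ee_pos: [0.6342, -0.0506, 0.0865]
tool_rot: [[-0.995, 0.096, 0.002], [0.096, 0.995, -0.004], [-0.002, -0.004, -1.0]]
wrist_force: [-0.4, -7.5, 5.0]
opening: 0.0109
grip_force: 59.3
```

```bash
python3 m.py pics/m3.png | grep -v "^[1-9][0-9 ]*\["; python3 edge.py | grep pics; python3 - <<'E'
import cv2,numpy as np
# side column profiles through bar/pointer/clip, full-res
for f in("side0","side_now"):
    g=cv2.imread(f"pics/{f}.png").mean(2).astype(int);print(g[184:200,262:276])
from cell import grab_frame,finder
for n in("side","top"):
    b=grab_frame(n)
    for q in("loose_vial","beaker","tape"):
        r=finder.pinpoint(b,q)[:1];print(n,q,[(x["location"],round(x["score"],2)) for x in r])
E
```

```text
12.9833 [ 0.63416499 -0.05061797  0.0865225 ] [-0.43998431 -7.48081881  4.98624117] 0.010874246175451081
side carrier_tab 0.8 [-82.2 -65.9]
side pull_grip 0.65 [ 52.1 105.2]
side pull_pointer 0.73 [-12.  104.8]
side clip_mark 0.53 [-12.2 103.4]
top carrier_tab 0.79 [-85.2 -66.4]
top clip_mark 0.71 [ 176.9 -133.4]
pics/side0.png [[np.float64(67.75)], [np.float64(67.25)], [np.float64(67.5)], [np.float64(67.75)], [np.float64(68.0)], [np.float64(67.0)], [np.float64(67.25)]]
pics/side_now.png [[np.float64(106.5)], [np.float64(107.0)], [np.float64(107.75)], [np.float64(108.25)], [np.float64(107.0)], [np.float64(58.25), np.float64(107.25)], [np.float64(107.75)]]
[[180 181 182 181 174 164 150 151 164 163 164 145 124 146]
 [168 175 184 181 195 204 177 185 222 224 203 137 111 149]
 [120 140 170 173 191 214 212 206 219 223 201 127 110 133]
 [118 120 120 136 162 181 178 171 206 218 175 109 111 114]
 [116 117 128 164 189 196 221 223 222 201 128 111 114 115]
 [135 126 143 189 200 196 222 222 218 180 108 112 111 118]
 [174 137 114 140 166 181 212 220 197 134 112 114 115 117]
 [160  96  87 106 126 1
[... 1008 characters left out ...]
66  73  76  78  87 111 127 128]
 [100  89  83  77  77  74  72  74  75  73  82 103 120 125]
 [123 122 108 103 109 106  98  84  82  73  81 102 121 121]
 [144 141 147 150 152 150 130 101  91  66  71 100 121 119]
 [147 127 135 147 149 144 129 115 105  71  76 103 119 118]
 [141 140 147 151 148 137 116 117 102  73  85 116 119 117]
 [126 128 136 151 143 128 113 118 108  78  95 126 124 121]
 [144 150 149 150 135 117 117 120 115 103 110 125 125 124]]
side loose_vial [([0.6272, 0.0879, 0.0008], 0.72)]
side beaker [([0.7394, -0.2999, 0.004], 0.87)]
side tape [([0.7649, -0.1177, -0.0008], 0.58)]
top loose_vial [([0.6271, 0.0877, 0.0015], 0.54)]
top beaker [([0.7357, -0.2966, -0.0023], 0.58)]
top tape []
```

View pics/m3.png

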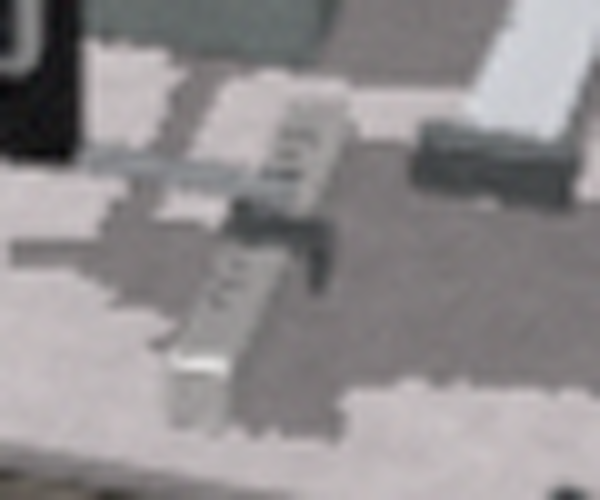

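Side crop: the pointer's lower edge (about (270,200)) now lies right along the ridge of the dark clip (about (280,215)), with no bare bar between them. The handle-edge shift reads about 39.8 mm. The carrier is still at the middle station and the loose things haven't moved, so I'm handing in.

```bash
python3 -c "
from cell import env
print(env.sign_off())"
```

```text
the job is handed in; nothing more can be done
None
```

I handed the job in at about 13 s: the carrier is at the middle station, and the gripper is holding the shutter handle out at about 39.8 mm. The clip's ridge measured about 39.9 mm, give or take half a millimetre; no verdict came back at hand-in.

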